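# Secure the pipe bender's clevis pin with its spring cotter

### The job

The lever of the bench pipe bender hangs on a thick steel clevis pin that still lacks its spring cotter. Take the large spring cotter (the biggest of the three wire pins in the wooden rack) and push, not drop, its straight leg down through the cross hole in the end of the pin, with the bow passing down one side of the pin, fully home until the bow has snapped shut round the pin; then let go of it. Leave the other two wire pins standing in the rack.

Things in the scene. Friction and masses are not known exactly. Their poses are not given: they have to be found in the camera images.
- cotter: Large spring cotter of 8 mm wire, upright in any of the rack's pockets, the tallest of the three pins: 124 mm tall, 32 mm over the legs, 160 g. Origin: tip of the straight leg; z up the leg, x from the leg to the bow. The leg is 110 mm long, its last 8 mm tapered to 3 mm. It stands 48 mm deep in its pocket: raise it 60 mm or more to clear the rack.
- cotter_coil (a point): Centre of the large cotter's double coil, at its top: 10 mm along the cotter's x and 110 mm up its z from the leg's tip. The coil is 28 mm in outer diameter and 16 mm thick along the cotter's y: grip it here from above, across the thickness (fingers closing along y), with 45 mm or more of room on both sides.
- cotter_kink (a point): The bow's narrowest point, 25 mm above the leg's tip. The bow leg hangs from the coil's far side; its wire centre lies 12.5 mm from the leg's axis at the neck (66 to 86 mm up), 25 mm at the bulge (44 mm up, where the pin's axis comes to lie), 16 mm at this kink and 28 mm at the flared foot, level with the leg's tip.
- cotter_bow (a joint): How far the large cotter's bow is sprung open, rad: 0 at rest, 0.05 to 0.09 while the kink is forced over the pin's widest part, back to about 0 once past. Stiffness 12 N m/rad; snapping it on takes about 8 to 15 N of downward push on the coil.
- pin_hole (a point): Centre of the cross hole's mouth, on the flat top of the clevis pin, 95 mm above the bench. z up along the hole, y along the pin to its free end 22 mm away, x across the pin. The hole is vertical, right through, 12 mm in bore, its countersunk mouth 22 mm wide. When home, the cotter's leg tip is about 61 mm below this point, its coil 46 to 50 mm above, and its neck stops it on the pin.
- bender: Pipe bender, bolted down, yaw within 0.35 rad; origin on the bench under the cross hole, axes as pin_hole's. Pin: 40 mm in diameter, axis 80 mm up, 26 mm wide flats above and below. The nearer green cheek starts 26 mm from the hole on the -y side and is 106 mm high; nothing is higher. The lever points to +x. The cotter's y must lie along the pin; its bow may go down the +x or the -x side.
- rack: Wooden rack block, fixed, yaw within 0.3 rad: 90 (x) x 240 (y) x 60 mm; origin at the centre of its underside, z up. Three pockets in a row along its y, 75 mm apart, the middle one at its centre, each 48 mm along x by 11 mm along y and 48 mm deep. The pins in it stand with their x along the rack's x.
- small_cotter: Bystander in another pocket: a spring cotter of the same form but only 90 mm tall, 6 mm wire, too small for the pin. Origin at the tip of its straight leg, z up the leg. Leave it in the rack.
- u_pin: Bystander in another pocket: a plain U-shaped pin with two straight legs, 7 mm dark wire, 110 mm tall, no coil and no bow. Origin at the lower end of one leg, z up. Leave it in the rack.
Things that resemble listed ones, but are neither listed nor needed, are in the scene too. What is shaped like the cotter but pink or yellow is not meant.

How it is judged:
By the outcome, as a careful person would: the job done as asked, in the order asked, and still so for the second after the job is handed in, with the robot touching nothing.
It also fails if it takes over 40 s, if anything falls off the work surface, if the arm or the gripper's body presses on something with over 40 N, if the wrist force passes 120 N, or if a joint passes its speed limit or range.

### The arm

A 7-joint arm with a two-finger parallel gripper is mounted at the origin on the work surface. World frame = base frame: x ahead of the robot, y to its left, z up, the work surface at z = 0. Lengths are in m, angles in rad, forces in N, time in s.
With the tool pointing down it reaches from about 0.4 to 0.85 m from the base axis. Payload 10.4 kg.
Tool frame: the origin (TCP) lies midway between the tips of the shut fingers; the grasp point (between the pads) lies 19 mm behind it; z points along the fingers, x is the direction in which the jaws open and shut, and the axes are right-handed (so a half turn about z gives the same grasp; the last joint's range is limited). The gripper opens to 87 mm and grips with 3 to 60 N. Pads are 19 mm wide; open, the fingers measure 117 mm over their backs; the gripper's body (75 mm by 190 mm) begins 51 mm behind the grasp point.
Start: joints at [-1.343, 0.332, -0.065, 1.46, 0.022, 1.35, -0.088], TCP at [0.155, 0.605, 0.223] pointing down, gripper open.
Joint ranges: [-2.6, 2.6], [-0.5, 2.12], [-1.47, 1.34], [0.16, 2.42], [-1.27, 4.41], [0.06, 2.06], [-2.6, 2.6]. Speed limits (rad/s): [2.22, 2.22, 2.79, 2.79, 3.14, 3.14, 3.14].

### API

Orientations are given as a unit quaternion [x, y, z, w].
In Python, from bench import r gives the robot as it stands. The module is installed in compiled form; this text tells all that it offers.
- The arm moves only by the tool play_rows, never from a script. Its argument "commands" is a list of rows, each a list of 7 numbers: the shift along the world's x, y, z in cm, then the turn, a rotation vector about the world's x, y, z in rad, then the finger opening in cm, from 0 to 8.7. A call has 1 to 20 rows; each row shifts and turns the commanded pose from where the row before left it; what a row does not reach is not made up. A row lasts 1/8 s, in which the tool goes at most 62.5 mm and 10.7 degrees, less where a joint would pass 70% of its speed; a pose out of reach is approached as far as the arm can. A call is refused whole if a number of a shift passes 6.25 or a number of a turn 0.188, either way. A call with a gripper value outside its range is refused whole. The fingers move at their own pace and stop on an object; "grip_force" is the grip in N (left out, the last holds). Time passes only in rows, so rows that do not move let the fingers close. It gives the time, the measured TCP pose, the force and the opening at its end, in the units of the state.
- r.read_state(): the state, without advancing time (a new reading comes with each control period).
- r.camera(name): name is "side" or "top"; returns a dict with "img" (480x640x3 uint8, red, green, blue), "K" (3x3 intrinsics, pixels), "camera_from_world" (4x4, takes a point from world to camera coordinates). Camera axes: x right, y down, z forward; pixel columns grow to the right and rows downward; lengths in m; the calibration is good to about 2 mm. A picture is of the moment at which its call begins. There is no depth.
- r.close_job(): hands the job in, once; it reports no verdict.
The state is a dict: "time": time; "joint_positions": joint angles; "joint_vel": joint speeds; "joint_torque": joint torques, N m; "ee_pos": TCP position; "eef_rot": TCP orientation; "ft_force": force on the tool from outside, world axes, zero at the start; "torque": the same for the moment, N m; "width": finger opening in m.
Only numpy, scipy, OpenCV 4.12 (cv2) and the standard library are available. Lean on these libraries where they do the work, as an engineer would, in place of code of your own. Each camera call takes 0.05 s, during which the arm holds its last target. There are 200 camera calls.

## Working session

There is one attempt and no reset: what is moved stays moved. The work goes in short steps, Python scripts to look and compute and a tool call to move; the robot and the scene stay as the last step left them, time stands still between calls to the robot, and variables do not carry over. Pictures are saved under pics/ and viewed, about 8 in all and at most 12, crops included, and the job is handed in when it is done.

Besides the shell and the picture viewer there is one more tool, called after "Request:" as name(argument=value, ...) on one line, values as JSON. play_rows: Moves the arm, as the interface text tells. Its arguments: {"type":"object","properties":{"commands":{"type":"array","items":{"type":"array","items":{"type":"number"}}},"grip_force":{"type":"number"}},"required":["commands"]}

```bash
mkdir -p pics; python3 - <<'E'
from bench import r
import cv2,pickle
d={}
for n in("side","top"):
    c=r.camera(n);d[n]=c;cv2.imwrite(f"pics/{n}0.png",c["img"][:,:,::-1]);print(c["K"],c["camera_from_world"])
pickle.dump(d,open("c0.pkl","wb"));s=r.read_state();print(s["time"],s["ee_pos"],s["eef_rot"],s["width"],s["ft_force"])
E
```

```text
[[456.2584891    0.         316.02389308]
 [  0.         456.2584891  245.11472796]
 [  0.           0.           1.        ]] [[-0.72240393 -0.69125093 -0.01745606  0.43133547]
 [-0.46208974  0.50138733 -0.73149423  0.30325204]
 [ 0.51439831 -0.52036804 -0.68162415  0.44712275]
 [ 0.          0.          0.          1.        ]]
[[570.51018057   0.         315.07003427]
 [  0.         570.51018057 238.3223179 ]
 [  0.           0.           1.        ]] [[-0.02790123 -0.99956781 -0.00925867  0.07401245]
 [-0.98956401  0.02892951 -0.14116004  0.57489206]
 [ 0.14136688  0.00522351 -0.98994349  0.92179873]
 [ 0.          0.          0.          1.        ]]
0.1 [0.15502072 0.60512504 0.22186489] [ 7.89989887e-01  6.13119569e-01 -4.70592204e-04  3.89286432e-04] 0.08681234859765827 [-0.84992255  0.0220338   0.3867478 ]
```

View pics/side0.png

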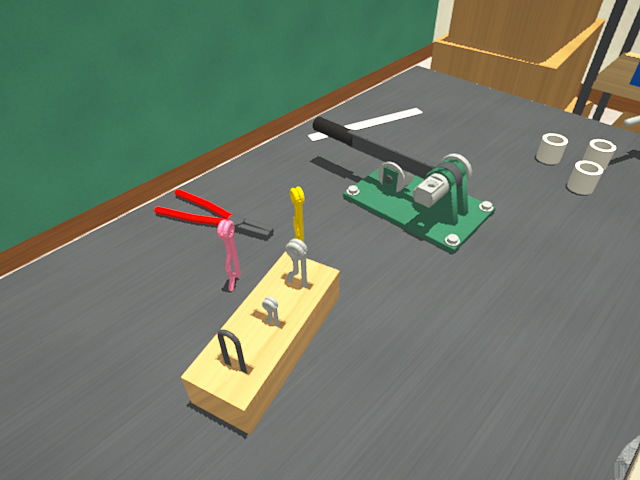

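View pics/top0.png

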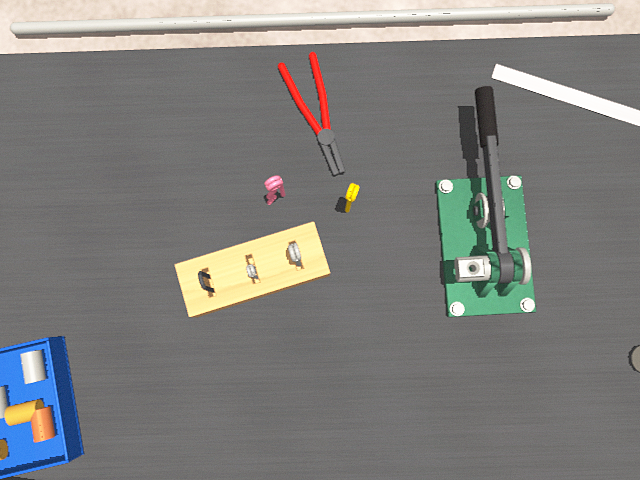

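Silver pins in the rack: side (297,265)/top (295,252) is the tall coiled one, which is the large cotter. Side (271,308)/top (252,268) is the small cotter and side (230,350)/top (206,280) is the dark U. The pink pin (228,255) and yellow pin (298,215) are decoys. I'll confirm with an enlarged composite.

```bash
python3 - <<'E'
import cv2,pickle,numpy as np
d=pickle.load(open("c0.pkl","rb"))
def crop(n,u,v,w,h,s):
    return cv2.resize(d[n]["img"][v:v+h,u:u+w,::-1],(w*s,h*s),interpolation=cv2.INTER_CUBIC)
a=np.hstack([crop("top",260,222,80,60,5),crop("top",445,240,80,60,5)])
b=np.hstack([crop("side",262,230,80,60,5),crop("side",400,150,80,60,5)])
cv2.imwrite("pics/crop.png",np.vstack([a,b]))
E
```

```text
(no output)
```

View pics/crop.png

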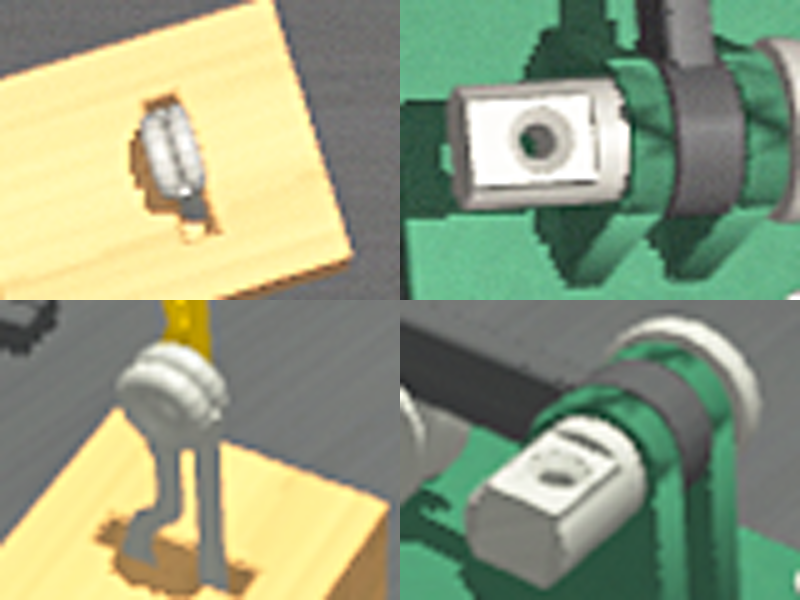

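The crop confirms the large silver cotter in the rack pocket nearest the bender. Its straight leg is on the near side (toward -x world) and its bow is on the far +x side. The hole mouth is at top (473,268) and side (432,184). Next I'll measure.

```bash
cat > h.py <<'E'
import cv2,pickle,numpy as np
from scipy.optimize import minimize,least_squares
def proj(c,P):
    P=np.atleast_2d(P);T=c["camera_from_world"];q=(P@T[:3,:3].T+T[:3,3])@c["K"].T
    return q[:,:2]/q[:,2:]
def back(c,uv,z):
    T=c["camera_from_world"];R=T[:3,:3];C=-R.T@T[:3,3]
    d=R.T@np.linalg.solve(c["K"],[uv[0],uv[1],1]);return C+d*(z-C[2])/d[2]
def tri(cs,uvs):
    return least_squares(lambda p:np.concatenate([proj(c,p)[0]-u for c,u in zip(cs,uvs)]),[.5,.1,.1])
E
python3 - <<'E'
from h import *
d=pickle.load(open("c0.pkl","rb"));t,s=d["top"],d["side"]
h=tri([t,s],[(473,268),(432,184.4)]);print("hole",h.x,h.fun, back(t,(473,268),.095),back(s,(432,184.4),.095))
b=[back(t,u,.015)[:2] for u in((446,186),(515,182),(457,309),(528,305))]
for i,j in((2,0),(3,1)):
    v=b[i]*-1+b[j];print("bolt x-yaw",np.arctan2(v[1],v[0]))
for i,j in((1,0),(3,2)):
    v=b[j]-b[i];print("bolt y-yaw",np.arctan2(v[1],v[0])-np.pi/2)
# flat's long edges in the top crop
for p,q in(((470,95),(585,95)),((475,190),(600,182))):
    f=lambda p:back(t,(445+(p[0]-400)/5,240+p[1]/5),.095)
    v=f(p)-f(q);print("flat yaw",np.arctan2(v[1],v[0])-np.pi/2)
M={}
for n,c in d.items():
    H=cv2.cvtColor(c["img"],cv2.COLOR_RGB2HSV);m=((H[...,0]>12)&(H[...,0]<28)&(H[...,1]>70)&(H[...,2]>90)).astype(np.uint8)
    k,l,st,ce=cv2.connectedComponentsWithStats(m)
    u=(255,270) if n=="top" else (255,320)
    cand=[i for i in range(1,k) if st[i,4]>1500 and np.hypot(*(ce[i]-u))<60];m=np.isin(l,cand).astype(np.uint8)
    m=cv2.morphologyEx(m,cv2.MORPH_CLOSE,np.ones((15,15)));M[n]=m;print(n,st[cand])
def cost(p):
    x,y,a=p;R=np.array([[np.cos(a),-np.sin(a)],[np.sin(a),np.cos(a)]]);e=0
    P=np.array([[*(R@[i*.045,j*.12]+[x,y]),z] for i in(-1,1) for j in(-1,1) for z in(0,.06)])
    for n in M:
        g=np.zeros((480,640),np.uint8);cv2.fillConvexPoly(g,cv2.convexHull(np.round(proj(d[n],P)*16).astype(np.int32)),1,cv2.LINE_8,4)
        e+=(g!=M[n]).sum()/M[n].sum()
    return e
x0=[*back(t,(252,269),.06)[:2],.27]
o=min((minimize(cost,np.array(x0)+np.random.RandomState(i).randn(3)*[.005,.005,.03],method="Nelder-Mead",options=dict(initial_simplex=np.array(x0)+np.random.RandomState(i).randn(4,3)*[.01,.01,.05])) for i in range(6)),key=lambda o:o.fun)
print("rack",o.x,o.fun)
x,y,a=o.x
for j in(-.075,0,.075): print("pocket",j,x-np.sin(a)*j,y+np.cos(a)*j)
# coil
uc,us=(294.4,251.7),(262+172/5,230+90/5)
uc=(260+172/5,222+150/5)
h=tri([t,s],[uc,us]);print("coil",h.x,h.fun,back(t,uc,.122),back(s,us,.122))
E
```

```text
hole [ 0.51450725 -0.19039324  0.09481047] [ 0.02426472  0.03915373 -0.04702046 -0.00522563] [ 0.51455459 -0.19030805  0.095     ] [ 0.51431641 -0.19018671  0.095     ]
bolt x-yaw 0.02689586017577627
bolt x-yaw 0.02555026847188663
bolt y-yaw 0.029179520654425417
bolt y-yaw 0.027801707721879065
flat yaw -0.028885642271367917
flat yaw 0.03535322820228237
side [[  181   251   159   184 12410]]
top [[ 174  222  157   95 7266]]
rack [0.52852454 0.1620553  0.27386258] 0.05169779905676196
pocket -0.075 0.5488084464550907 0.08985029221629291
pocket 0 0.5285245403748948 0.1620553000352094
pocket 0.075 0.5082406342946989 0.23426030785412588
coil [0.54417913 0.08923018 0.12684412] [ 0.07529154  0.08054543 -0.09324791 -0.00899369] [0.54488544 0.08954817 0.122     ] [0.54791148 0.085715   0.122     ]
```

Request:
play_rows(commands=[[2.8,-3.7,0,0,0,0.0375,6],[2.8,-3.7,0,0,0,0.0375,6],[2.8,-3.7,0,0,0,0.0375,6],[2.8,-3.7,0,0,0,0.0375,6],[2.8,-3.7,0,0,0,0.0375,6],[2.8,-3.7,0,0,0,0.0375,6],[2.8,-3.7,0,0,0,0.0375,6],[2.8,-3.7,0,0,0,0.0375,6],[2.8,-3.7,0,0,0,0.0375,6],[2.8,-3.7,0,0,0,0.0375,6],[2.8,-3.7,0,0,0,0.0375,6],[2.8,-3.7,0,0,0,0.0375,6],[2.8,-3.7,0,0,0,0.0375,6],[2.7,-3.5,0,0,0,0.0375,6],[0,0,0,0,0,0,6],[0,0,0,0,0,0,6]])

```text
time: 2.1
ee_pos: [0.5457, 0.0899, 0.2221]
eef_rot: [0.604, 0.797, -0.0, -0.0]
ft_force: [-0.4, -0.7, 0.0]
width: 0.0599
```

Request:
play_rows(commands=[[0,-0.1,-3,0,0,0,6],[0,0,-3,0,0,0,6],[0,0,-2.5,0,0,0,6],[0,0,-2,0,0,0,6],[0,0,-1.4,0,0,0,6],[0,0,0,0,0,0,6],[0,0,0,0,0,0,6]])

```text
time: 2.98
ee_pos: [0.5465, 0.0889, 0.1044]
eef_rot: [0.604, 0.797, 0.001, 0.0]
ft_force: [0.2, 0.9, 1.3]
width: 0.0597
```

```bash
python3 - <<'E'
from bench import r
from h import *
s=r.read_state();print(s["ee_pos"],s["ft_force"])
o=[]
for n,(u,v) in(("top",(255,212)),("side",(257,210))):
    c=r.camera(n);o.append(cv2.resize(c["img"][v:v+80,u:u+80,::-1],(400,400),interpolation=cv2.INTER_CUBIC))
cv2.imwrite("pics/g.png",np.hstack(o))
E
```

```text
[0.54649329 0.08885889 0.10437999] [0.15525871 0.87959035 1.28479968]
```

View pics/g.png

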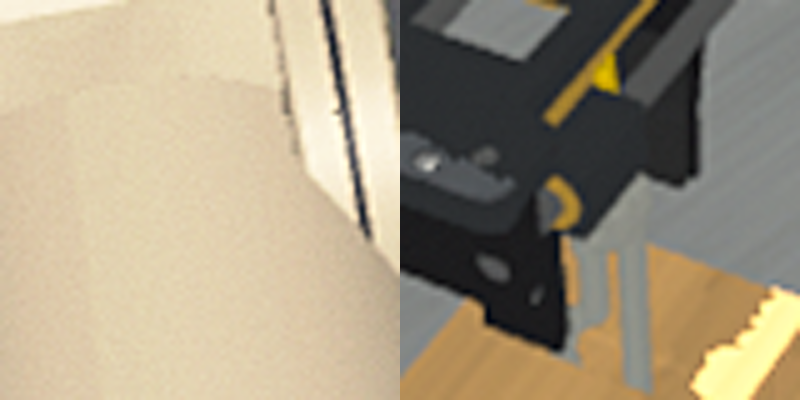

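The side view shows the fingers straddling the coil, with both legs hanging between them. The arm hides the cotter from the top camera. Closing now.

Request:
play_rows(commands=[[0,0,-0.1,0,0,0,1],[0,0,0,0,0,0,1],[0,0,0,0,0,0,1],[0,0,0,0,0,0,1],[0,0,0,0,0,0,1],[0,0,0,0,0,0,1],[0,0,0,0,0,0,1],[0,0,0,0,0,0,1]], grip_force=55)

```text
time: 4.08
ee_pos: [0.5461, 0.0885, 0.1026]
eef_rot: [0.604, 0.797, 0.0, -0.0]
ft_force: [-0.6, 0.2, 1.4]
width: 0.0152
```

Request:
play_rows(commands=[[0,0,1,0,0,0,1],[0,0,2,0,0,0,1],[0,0,3,0,0,0,1],[0,0,3,0,0,0,1],[0,0,2.5,0,0,0,1],[-0.2,-2.5,0,0,0,-0.025,1],[-0.2,-2.9,0,0,0,-0.025,1],[-0.2,-2.9,0,0,0,-0.025,1],[-0.2,-2.9,0,0,0,-0.025,1],[-0.2,-2.9,0,0,0,-0.025,1],[-0.2,-2.9,0,0,0,-0.025,1],[-0.2,-2.9,0,0,0,-0.025,1],[-0.2,-2.9,0,0,0,-0.025,1],[-0.2,-2.9,0,0,0,-0.025,1],[-0.35,-2.2,0,0,0,-0.022,1],[0,0,0,0,0,0,1],[0,0,0,0,0,0,1]])

```text
time: 6.2
ee_pos: [0.5248, -0.1898, 0.2174]
eef_rot: [0.697, 0.717, 0.0, -0.0]
ft_force: [-0.4, -0.1, -2.2]
width: 0.0153
```

```bash
cat > look.py <<'E'
from bench import r
from h import *
import sys
def look(name,u=380,v=90,w=110,h=110,f=5):
    s=r.read_state();print(s["time"],s["ee_pos"],s["eef_rot"],s["ft_force"],s["width"])
    c=r.camera("side");t=r.camera("top");pickle.dump(dict(side=c,top=t),open(name+".pkl","wb"))
    a=cv2.resize(c["img"][v:v+h,u:u+w,::-1],(w*f,h*f),interpolation=cv2.INTER_CUBIC)
    cv2.imwrite(f"pics/{name}.png",a)
E
python3 -c "
from look import *
look('l1')"
```

```text
6.2 [ 0.52482734 -0.18977425  0.21743702] [ 6.97091948e-01  7.16981670e-01  1.68067283e-04 -2.70156393e-04] [-0.39623913 -0.0930248  -2.1655418 ] 0.015332412577080304
```

View pics/l1.png

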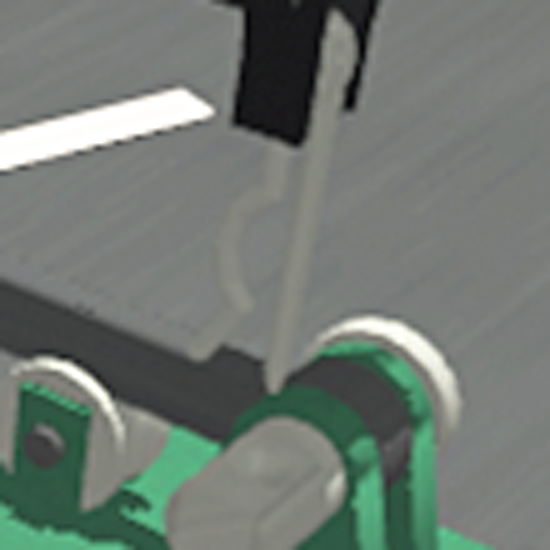

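```bash
cat >> look.py <<'E'
def plane(name,pts,u=380,v=90,f=5,tcp=None,yaw=.027):
    c=pickle.load(open(name+".pkl","rb"))["side"];n=np.array([-np.sin(yaw),np.cos(yaw),0]);ex=np.array([np.cos(yaw),np.sin(yaw),0])
    T=c["camera_from_world"];R=T[:3,:3];C=-R.T@T[:3,3]
    for p in pts:
        d=R.T@np.linalg.solve(c["K"],[u+p[0]/f,v+p[1]/f,1]);X=C+d*((tcp-C)@n)/(d@n)
        print(p,"x' from TCP %.1f  z %.1f mm"%((X-tcp)@ex*1e3,X[2]*1e3))
E
python3 - <<'E'
from look import *
plane('l1',[(335,45),(320,130),(309,190),(298,250),(286,310),(272,388),(275,180),(228,235),(245,303),(200,355)],tcp=np.array([.5248,-.1898,.2174]))
E
```

```text
(335, 45) x' from TCP -8.8  z 241.5 mm
(320, 130) x' from TCP -9.1  z 215.5 mm
(309, 190) x' from TCP -9.1  z 196.3 mm
(298, 250) x' from TCP -9.2  z 176.3 mm
(286, 310) x' from TCP -9.0  z 155.3 mm
(272, 388) x' from TCP -9.2  z 126.9 mm
(275, 180) x' from TCP 2.3  z 195.5 mm
(228, 235) x' from TCP 14.8  z 172.5 mm
(245, 303) x' from TCP 5.1  z 152.2 mm
(200, 355) x' from TCP 17.7  z 128.0 mm
```

Request:
play_rows(commands=[[-0.13,-0.03,0,0,0,0,1],[0,0,-1,0,0,0,1],[0,0,-1,0,0,0,1],[0,0,-0.7,0,0,0,1],[0,0,-0.5,0,0,0,1],[0,0,-0.5,0,0,0,1],[0,0,-0.5,0,0,0,1],[0,0,-0.5,0,0,0,1],[0,0,0,0,0,0,1],[0,0,0,0,0,0,1]])

```text
time: 7.55
ee_pos: [0.5234, -0.1908, 0.1707]
eef_rot: [0.697, 0.717, 0.0, 0.0]
ft_force: [0.9, -0.2, -1.6]
width: 0.0157
```

```bash
python3 -c "
from look import *
look('l2')"
```

```text
7.55 [ 0.52341316 -0.19084652  0.17072688] [6.97420797e-01 7.16661857e-01 1.00887945e-04 6.85869406e-05] [ 0.93588559 -0.23230683 -1.60471008] 0.01568958358490043
```

View pics/l2.png

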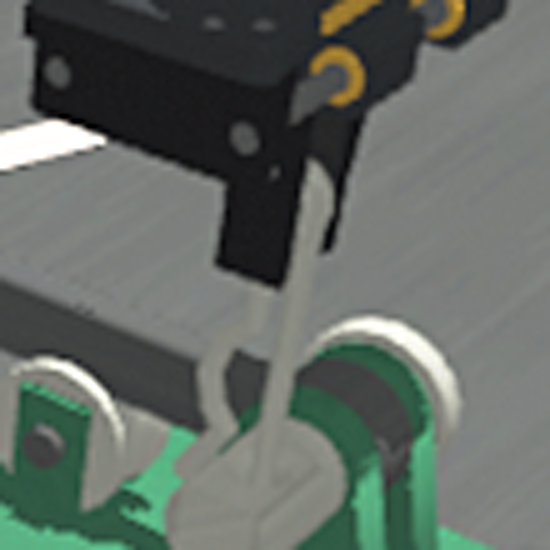

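The leg has entered the hole with no contact force, and the bow hangs just outside the pin on the +x side. Pushing now.

Request:
play_rows(commands=[[0,0,-0.4,0,0,0,1],[0,0,-0.4,0,0,0,1],[0,0,-0.4,0,0,0,1],[0,0,-0.4,0,0,0,1],[0,0,-0.3,0,0,0,1],[0,0,0,0,0,0,1]], grip_force=60)

```text
time: 8.4
ee_pos: [0.5249, -0.1907, 0.1518]
eef_rot: [0.697, 0.717, 0.001, 0.001]
ft_force: [6.7, -0.7, -2.2]
width: 0.0156
```

Request:
play_rows(commands=[[0,0,-0.3,0,0,0,1],[0,0,-0.3,0,0,0,1],[0,0,-0.3,0,0,0,1],[0,0,-0.3,0,0,0,1],[0,0,-0.3,0,0,0,1],[0,0,0,0,0,0,1]])

```text
time: 9.15
ee_pos: [0.5243, -0.1905, 0.1361]
eef_rot: [0.697, 0.717, 0.001, 0.001]
ft_force: [8.0, -0.3, -6.3]
width: 0.015
```

Request:
play_rows(commands=[[0,0,-0.3,0,0,0,1],[0,0,-0.3,0,0,0,1],[0,0,-0.3,0,0,0,1],[0,0,-0.2,0,0,0,1],[0,0,0,0,0,0,1],[0,0,0,0,0,0,1]])

```text
time: 9.9
ee_pos: [0.5238, -0.1909, 0.126]
eef_rot: [0.697, 0.717, 0.0, 0.0]
ft_force: [5.2, -0.5, 3.4]
width: 0.0154
```

```bash
python3 -c "
from look import *
look('l3')"
```

```text
9.9 [ 0.52381558 -0.19094154  0.12599948] [6.97411569e-01 7.16670588e-01 3.87367437e-04 4.70947128e-04] [ 5.16192666 -0.54122511  3.35053316] 0.015378011574999512
```

View pics/l3.png

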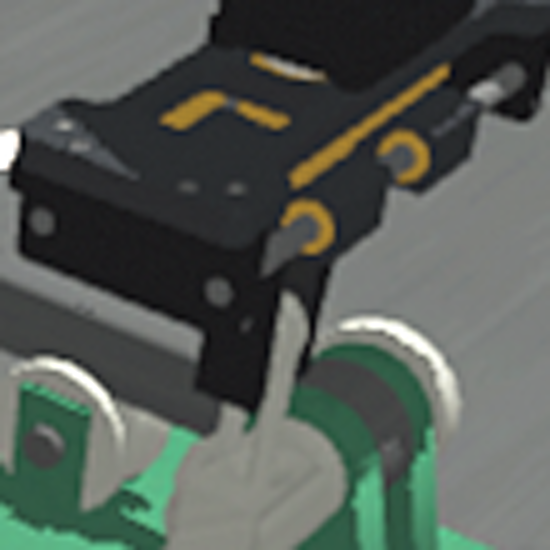

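Request:
play_rows(commands=[[0.05,0,-0.15,0,0,0,1],[0,0,-0.15,0,0,0,1],[0,0,0,0,0,0,1],[0,0,0,0,0,0,1]])

```text
time: 10.5
ee_pos: [0.5253, -0.1911, 0.1239]
eef_rot: [0.697, 0.717, 0.001, 0.001]
ft_force: [6.4, -0.6, 9.4]
width: 0.0153
```

Request:
play_rows(commands=[[0,0,-0.15,0,0,0,1],[0,0,-0.15,0,0,0,1],[0,0,0,0,0,0,1],[0,0,0,0,0,0,1]])

```text
time: 11.0
ee_pos: [0.5266, -0.1913, 0.1225]
eef_rot: [0.697, 0.717, 0.002, 0.003]
ft_force: [4.9, 1.1, 20.4]
width: 0.0155
```

Firmly stopped at about 22 N with the coil about 46 mm above the hole mouth. Ease off, open and retreat.

Request:
play_rows(commands=[[0,0,0.2,0,0,0,1],[0,0,0,0,0,0,3],[0,0,0,0,0,0,5],[0,0,0,0,0,0,5],[0,0,0,0,0,0,5],[0,0,0,0,0,0,5],[0,0,2,0,0,0,5],[0,0,4,0,0,0,5],[0,0,4,0,0,0,5],[-2,4,3,0,0,0,5],[-2,5,0,0,0,0,5],[-2,5,0,0,0,0,5],[0,5,0,0,0,0,5],[0,5,0,0,0,0,5],[0,5,0,0,0,0,5],[0,5,0,0,0,0,5],[0,0,0,0,0,0,5]])

```text
time: 13.12
ee_pos: [0.4629, 0.153, 0.2512]
eef_rot: [0.695, 0.719, -0.0, -0.0]
ft_force: [-0.1, -1.2, 0.2]
width: 0.0497
```

```bash
python3 - <<'E'
from look import *
look('l4',390,110,100,100,4)
d=pickle.load(open("l4.pkl","rb"))
a=cv2.imread("pics/l4.png");b=cv2.resize(d["top"]["img"][230:310,440:520,::-1],(400,400),interpolation=cv2.INTER_CUBIC)
cv2.imwrite("pics/l4b.png",np.hstack([a,b]))
E
```

```text
13.125 [0.46293791 0.15304602 0.25116129] [ 6.95196648e-01  7.18819489e-01 -2.14750178e-04 -3.40384521e-04] [-0.11251826 -1.18678065  0.19189183] 0.04967762657645515
```

View pics/l4b.png

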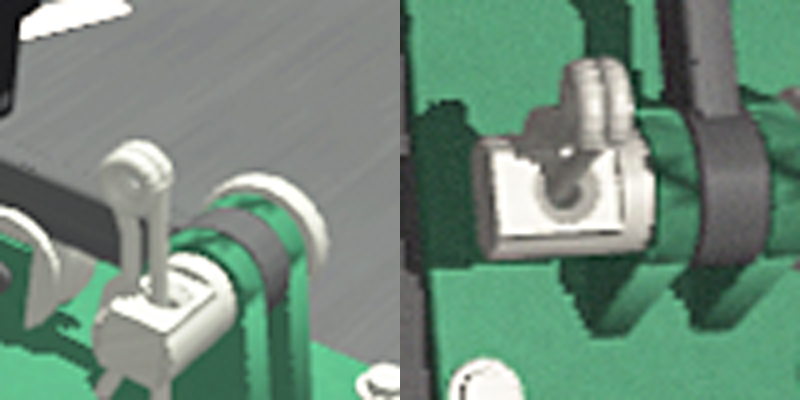

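The cotter is seated: the coil stands above the pin, the leg goes through the hole with its tip showing below, and the flared foot shows under the pin on the bow side. Next is a numeric check of height and lean, plus the rack.

```bash
python3 - <<'E'
from look import *
d=pickle.load(open("l4.pkl","rb"));c=d["side"];t=d["top"]
h=tri([t,c],[(479.4,250.6),(390+138/4,110+173/4)]);print("coil",h.x,h.fun)
plane('l4',[(138,173),(138,140),(160,225),(160,295),(162,398),(103,385)],390,110,4,tcp=np.array([.5145,-.1903,.095]))
a=cv2.resize(c["img"][225:425,175:345,::-1],None,fx=2,fy=2);b=cv2.resize(c["img"][180:250,380:480,::-1],None,fx=4,fy=4,interpolation=cv2.INTER_CUBIC)
b=cv2.copyMakeBorder(b,0,120,0,0,cv2.BORDER_CONSTANT);cv2.imwrite("pics/l5.png",np.hstack([a,b]))
E
```

```text
coil [ 0.53608444 -0.18793609  0.14567289] [ 0.02500491  0.03891082 -0.04828747 -0.00530662]
(138, 173) x' from TCP 22.5  z 144.5 mm
(138, 140) x' from TCP 24.8  z 158.4 mm
(160, 225) x' from TCP 9.1  z 125.9 mm
(160, 295) x' from TCP 3.6  z 94.5 mm
(162, 398) x' from TCP -6.0  z 45.7 mm
(103, 385) x' from TCP 22.3  z 38.1 mm
```

View pics/l5.png

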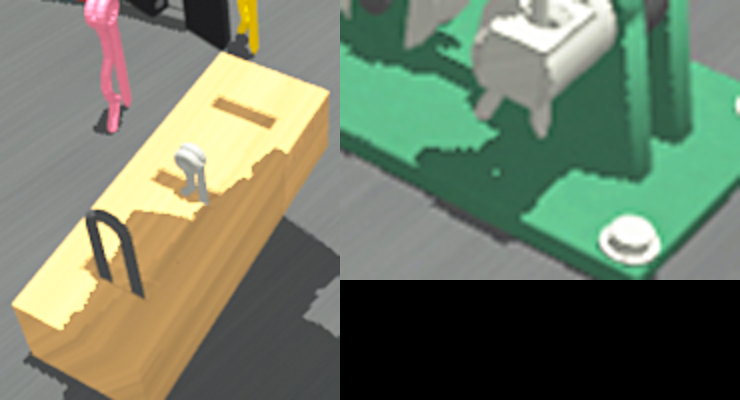

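All but the fit checks out: the bystanders stand in the rack and the bow is past the pin. The cotter leans about 0.18 rad toward the bow, though, with the coil near 50 mm, which is borderline for "home". I'll regrip, straighten it and press it down once more, then release without easing up.

Request:
play_rows(commands=[[0.8,-5,0,0,0,0,5],[1,-5,0,0,0,0,5],[1,-5,0,0,0,0,5],[1,-5,0,0,0,0,5],[1,-5,0,0,0,0,5],[1,-5,0,0,0,0,5],[1.5,-4.3,0,0,0,0,5],[0,0,0,0,0,0,5],[0,0,-4,0,0,0,5],[0,0,-4,0,0,0,5],[0,0,-2.5,0,0,0,5],[0,0,-2,0,0,0,5],[0,0,0,0,0,0,5],[0,0,0,0,0,0,5]])

```text
time: 14.98
ee_pos: [0.537, -0.194, 0.1276]
eef_rot: [0.698, 0.717, 0.0, 0.0]
ft_force: [0.8, -0.0, 0.0]
width: 0.0501
```

Request:
play_rows(commands=[[0,0.3,-0.1,0,0,0,5],[0,0,0,0,0,0,1],[0,0,0,0,0,0,1],[0,0,0,0,0,0,1],[0,0,0,0,0,0,1],[0,0,0,0,0,0,1],[0,0,0,0,0,0,1],[0,0,0,0,0,0,1]], grip_force=60)

```text
time: 15.98
ee_pos: [0.5368, -0.1909, 0.1256]
eef_rot: [0.697, 0.717, 0.0, -0.0]
ft_force: [-0.3, 0.3, -1.7]
width: 0.0155
```

Request:
play_rows(commands=[[-0.2,0,0,0,-0.04,0,1],[-0.2,0,0,0,-0.04,0,1],[-0.2,0,0,0,-0.04,0,1],[-0.2,0,0,0,-0.04,0,1],[0,0,-0.15,0,0,0,1],[0,0,-0.15,0,0,0,1],[0,0,0,0,0,0,1]])

```text
time: 16.85
ee_pos: [0.5308, -0.1913, 0.1248]
eef_rot: [0.695, 0.714, 0.057, 0.059]
ft_force: [0.7, 0.4, 13.3]
width: 0.0154
```

```bash
python3 -c "
from look import *
look('l6',370,110,130,110,5)"
```

```text
16.85 [ 0.53084745 -0.19130608  0.12482099] [0.69507576 0.71426177 0.05693924 0.05880257] [ 0.7380395   0.35662676 13.26243001] 0.015395383200812492
```

View pics/l6.png

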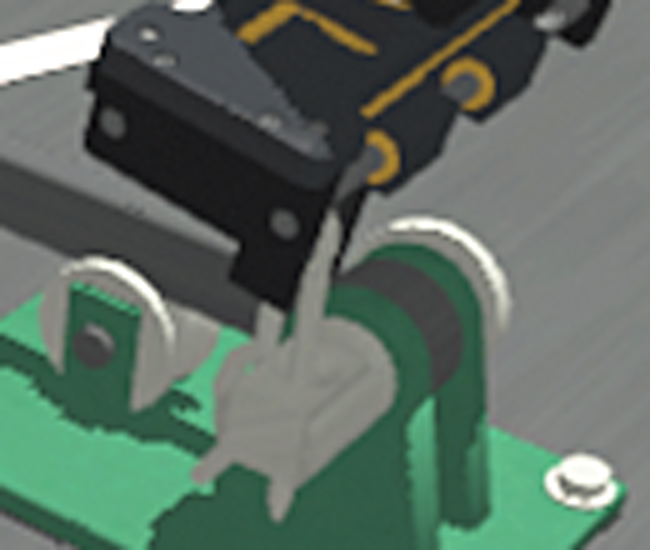

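```bash
python3 -c "
from look import *
plane('l6',[(322,260),(312,320),(300,385),(282,490),(278,518),(205,470)],370,110,5,tcp=np.array([.5145,-.1903,.095]))"
```

```text
(322, 260) x' from TCP 3.0  z 136.4 mm
(312, 320) x' from TCP 2.6  z 114.0 mm
(300, 385) x' from TCP 2.5  z 88.5 mm
(282, 490) x' from TCP 1.9  z 44.8 mm
(278, 518) x' from TCP 1.5  z 32.7 mm
(205, 470) x' from TCP 32.1  z 38.1 mm
```

The leg is now upright with its tip about 62 mm below the mouth, so it is fully home with about 15 N against the stop. Releasing without easing.

Request:
play_rows(commands=[[0,0,0,0,0,0,3],[0,0,0,0,0,0,5],[0,0,0,0,0,0,5],[0,0,0,0,0,0,5],[0,0,0,0,0,0,5],[0,0,2,0,0,0,5],[0,0,4,0,0,0,5],[0,0,4,0,0,0,5],[-2,4,3,0,0,0,5],[-2,5,0,0,0,0,5],[-2,5,0,0,0,0,5],[0,5,0,0,0,0,5],[0,5,0,0,0,0,5],[0,5,0,0,0,0,5],[0,0,0,0,0,0,5],[0,0,0,0,0,0,5]])

```text
time: 18.95
ee_pos: [0.4688, 0.0984, 0.2525]
eef_rot: [0.695, 0.714, 0.055, 0.057]
ft_force: [-0.5, -0.7, -0.6]
width: 0.05
```

```bash
python3 -c "
from look import *
look('l7',380,120,110,110,5)"
```

```text
18.95 [0.46883576 0.0984076  0.25245934] [0.69532901 0.71425044 0.05549964 0.05730328] [-0.49523489 -0.68629636 -0.57625289] 0.049999225221657534
```

View pics/l7.png

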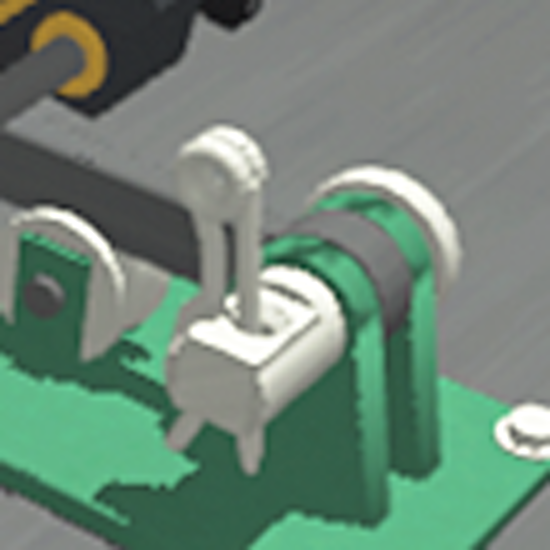

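```bash
python3 -c "
from look import *
plane('l7',[(250,210),(250,250),(250,320),(251,430),(252,472),(180,447),(222,172)],380,120,5,tcp=np.array([.5145,-.1903,.095]))"
```

```text
(250, 210) x' from TCP 10.4  z 133.3 mm
(250, 250) x' from TCP 8.0  z 119.3 mm
(250, 320) x' from TCP 3.5  z 94.0 mm
(251, 430) x' from TCP -4.3  z 52.3 mm
(252, 472) x' from TCP -7.6  z 35.8 mm
(180, 447) x' from TCP 20.9  z 31.9 mm
(222, 172) x' from TCP 22.3  z 142.5 mm
```

```bash
python3 -c "
from bench import r
print(r.close_job(), r.read_state()['time'])"
```

```text
the job is handed in; nothing more can be done
the job is handed in; nothing more can be done
```

The large spring cotter is on the clevis pin and the job is handed in, at about 19 s of the 40 s allowed. I gripped the cotter by its coil, lifted it from the rack and pushed its leg down through the cross hole. The bow went down the +x side and snapped past the pin. I then let go and drew the arm clear.

- **First release:** it left the coil about 50 mm above the hole mouth, which was borderline. I gripped it again, straightened it and pressed it against its stop with about 15 N. Upright in the grip, the tip measured about 62 mm below the hole mouth.
- **Final check, hands off:** the leg tip is about 59 mm below the mouth (nominal 61). The coil is about 47 mm above it (nominal 46 to 50). The foot and tip show under the pin, with the bow closed round it.
- **Rack:** the small cotter and the U-pin were still standing in it when I looked after the first release. I did not photograph it again, but the later moves stayed well above it.
- **Not as I hoped:** once released, the cotter tips about 0.18 rad toward its bow, within the play of the bore. It went back to this lean after I straightened it, so it seems to be its natural resting position.

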